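# Free the pawl and lower the plate press

### The arm

A 6-joint arm with a two-finger parallel gripper is mounted at the origin on the work surface. World frame = base frame: x ahead of the robot, y to its left, z up, the work surface at z = 0. Lengths are in m, angles in rad, forces in N, time in s.
With the tool pointing down it reaches from about 0.275 to 0.875 m from the base axis. Payload 12.5 kg.
Tool frame: the origin (TCP) lies between the finger pads; the fingertips stand env.tcp_to_tips ahead of it and the grasp point (between the pads) lies 6 mm ahead of it (env.tcp_to_tips is the distance from the TCP to the fingertips, in m); z points along the fingers, x is the direction in which the jaws open and shut, and the axes are right-handed (so a half turn about z gives the same grasp; the last joint's range is limited). The gripper opens to 85 mm and grips with 20 to 120 N. Pads are 22 mm wide; open, the fingers measure 114 mm over their backs; the gripper's body (76 mm by 85 mm) begins 54 mm behind the grasp point. The pads swing forward as they close: fully open they stand 13 mm farther back than shut.
Start: joints at [-1.43, 0.351, 1.652, -0, 1.139, -0.085], TCP at [0.123, -0.536, 0.256] pointing down, gripper open.
Joint ranges: [-2.75, 2.75], [-0.79, 2.1], [0.01, 2.65], [-1.57, 4.71], [0.07, 3.14], [-2.87, 2.87]. Speed limits (rad/s): [2.22, 2.22, 2.79, 3.14, 3.14, 3.14].

### API

Orientations are given as a 3x3 rotation matrix whose columns are the frame's x, y, z axes.
In Python, from plant import telemetry, cams, sign_off, env gives the robot as it stands. The module is installed in compiled form; this text tells all that it offers.
- The arm moves only by the shell command python3 -m handwheel 'ROWS'. ROWS is JSON, a list of rows, each an object of numbers: "rx", "ry", "rz": the turn, a rotation vector about the tool's x, y, z in rad; "x", "y", "z": the shift along the tool's x, y, z in mm; "fingers": the opening in per cent of the stroke, from 0 (shut) to 100 (fully open). A call has exactly 5 rows; each row is the pose to reach, as a shift and turn from the pose measured when the call began, along the tool's axes at that moment; what a row does not reach only later rows make up. A row lasts 1/8 s, in which the tool goes at most 62.5 mm and 10.7 degrees, less where a joint would pass 70% of its speed; a pose out of reach is approached as far as the arm can. A call with a gripper value outside its range is refused whole. The fingers move at their own pace and stop on an object; the grip force is fixed at half the most. Time passes only in rows, so rows that repeat a pose let the fingers close, or fill a call up. It gives the time, the measured TCP pose, the force and the opening at its end, in the units of the state.
- telemetry.read_state(): the state, without advancing time (a new reading comes with each control period).
- cams.grab_frame(name): name is "scene" or "side" or "wrist"; returns the picture (400x640x3 uint8, blue, green, red); there is no depth.
- cams.get_calibration(name): a dict with "fx", "fy", "cx", "cy" (pixels), "distortion" ([k1, k2, p1, p2, k3] as OpenCV has them; the pictures are not rectified), "cam_to_world" (4x4, takes a point from camera to world coordinates). Camera axes: x right, y down, z forward; pixel columns grow to the right and rows downward; lengths in m; the calibration is good to about 2 mm. A picture is of the moment at which its call begins: read the wrist's pose just before it. get_calibration takes no time and is no camera call; for the wrist camera it gives the pose at the moment of the call.
- sign_off(): hands the job in, once; it reports no verdict.
The state is a dict: "clock": time; "q": joint angles; "joint_velocities": joint speeds; "tau": joint torques, N m; "ee_pos": TCP position; "tool_rot": TCP orientation; "contact_force": force on the tool from outside, world axes, zero at the start; "wrist_torque": the same for the moment, N m; "opening": finger opening in m.
Only numpy, scipy, OpenCV 4.12 (cv2) and the standard library are available. Lean on these libraries where they do the work, as an engineer would, in place of code of your own. Each camera call takes 0.05 s, during which the arm holds its last target.

### The job

The raised arm of the bench press is held up by a pawl between the teeth at its hinge. With your fingertips press the red pawl tab all the way down so that the pawl swings free and stays free, then push the black handle bar down until the press arm is fully home on the sealed plate, and let go. Only press and push: do not pull the arm up, leave the plate in its nest, and leave the bottle, vial and tip box standing where they are.

Things in the scene. Friction and masses are not known exactly. Their poses are not given: they have to be found in the camera images.
- press: Fixed white press (all sizes in mm), base 150 (x) by 285 (y) by 20 high, from y = -225 to 60 in its frame. Origin on the bench under the middle of the plate nest, z up, +y from the hinge end to the handle end. Arm hinge at (0, -110, 100), axis along x, between two cheeks 120 high; toothed steel disc, radius 75, at x = 30 to 38. The red tab is at the -y end, on the +x side.
- hinge (a point): Centre of the arm's hinge axis, 100 mm above the bench; the axis is horizontal, along the press's x.
- press_arm (a joint): Angle of the blue arm (rad): 0 is raised 0.85 above level; grows as the handle goes down; 0.85 is the lower stop, arm level, platen on the plate. Starts at 0 to 0.09. With the pawl engaged it turns only a few hundredths. Once free it does not fall: the hinge is stiff, stays where left and needs 3 to 9 N down on the bar, pushed slowly.
- handle_bar (a point): Black round bar across the free end of the arm, diameter 26 mm, 90 long along the press's x. This point is at its middle, on its axis, 200 from the hinge axis; it moves on a circle of radius 200 about the hinge, from about 250 above the bench down to 100, going up to 70 outwards (+y of the press). Fully down, its top is 113 above the bench.
- pawl (a joint): Angle of the pawl (rad): 0 is engaged between the teeth, grows as the red tab is pressed down, 0.45 is its stop. The nose is clear of the teeth from about 0.2. No spring: the pivot is stiff (about 3.5 N down at the tab) and the pawl stays where it is left.
- tab_top (a point): Centre of the top face of the red pawl tab, a flat plate 34 mm (x) by 36 (y) by 6 thick, 80 above the bench when engaged. Its level pivot (along the press's y) lies 60 to the press's -x side and 35 below. At the stop this point has sunk about 30 and moved about 9 outwards (+x of the press). Only the bench is under it.
- plate: White deep-well plate with a blue sealing mat, 128 by 86 by 41.5 mm high, loose in the nest under the arm, origin at the centre of its underside, 20 above the bench.
- reagent: Amber bottle with a white cap, diameter 48, 95 mm high, stands near the press. Origin at the centre of its underside. Leave alone.
- vial: Clear jar with a green cap, diameter 38, 65 mm high, stands near the press. Origin at the centre of its underside. Leave alone.
- tipbox: Grey box with an orange lid, 60 by 60 by 57 mm high, stands near the press. Origin at the centre of its underside. Leave alone.

How it is judged:
By the outcome, as a careful person would: the job done as asked, in the order asked, and still so for the second after the job is handed in, with the robot touching nothing.
It also fails if it takes over 48 s, if anything falls off the work surface, if the arm or the gripper's body presses on something with over 40 N, if the wrist force passes 120 N, or if a joint passes its speed limit or range.

## Working session

There is one attempt and no reset: what is moved stays moved. The work goes in short steps, Python scripts to look and compute and a shell command to move; the robot and the scene stay as the last step left them, time stands still between calls to the robot, and variables do not carry over. Pictures are saved under pics/ and viewed, and the job is handed in when it is done.

```bash
mkdir -p pics
python3 - <<'E'
from plant import telemetry, cams, env
import cv2
print(telemetry.read_state(), env.tcp_to_tips)
for n in ("scene","side"):
    cv2.imwrite(f"pics/{n}0.png",cams.grab_frame(n)); print(n,cams.get_calibration(n))
E
```

```text
{'clock': 0.0, 'q': array([-1.42964879e+00,  3.51243080e-01,  1.65239217e+00,  1.69523719e-05,
        1.13912229e+00, -8.46156696e-02]), 'joint_velocities': array([-1.29405719e-03, -2.87551226e-03,  2.52485958e-03,  2.13562996e-04,
       -4.83882468e-05,  5.81056312e-04]), 'tau': array([ 1.75181362e-03, -5.06101334e+01, -2.91402090e+01,  4.25020846e-05,
        4.60372321e-03, -3.03127763e-05]), 'ee_pos': array([ 0.12309656, -0.53574819,  0.25576679]), 'tool_rot': array([[ 2.23843261e-01, -9.74625145e-01, -1.48631494e-04],
       [-9.74624466e-01, -2.23843281e-01,  1.15546935e-03],
       [-1.15941965e-03, -1.13784137e-04, -9.99999321e-01]]), 'contact_force': array([-0.26703651,  0.29807919, -0.56470727]), 'wrist_torque': array([-0.03729306, -0.00734771, -0.04127496]), 'opening': 0.08572688220959421} 0.025
scene {'fx': 437.8953493617096, 'fy': 437.8953493617096, 'cx': 321.026297975795, 'cy': 202.60444063369246, 'distortion': array([3.19319598e-05, 0.00000000e+00, 0.00000000e+00, 0.00000000e+00,
       0.00000000e+00]), 'cam_to_world': array([[ 0.62296931,  0.65636338, -0.42555417,  0.93745765],
       [ 0.7821644 , -0.53053425,  0.32672965, -0.1993112 ],
       [-0.01131769, -0.53639586, -0.84389063,  0.88196183],
       [ 0.        ,  0.        ,  0.        ,  1.        ]])}
side {'fx': 446.57967040952576, 'fy': 446.57967040952576, 'cx': 322.6228720264916, 'cy': 196.27813952042382, 'distortion': array([-0.03190341,  0.        ,  0.        ,  0.        ,  0.        ]), 'cam_to_world': array([[-0.82183317, -0.40238401,  0.40333281,  0.1823267 ],
       [-0.56940513,  0.55627154, -0.60526008,  0.67343013],
       [ 0.01918441, -0.72708258, -0.68628192,  0.81957681],
       [ 0.        ,  0.        ,  0.        ,  1.        ]])}
```

View pics/scene0.png

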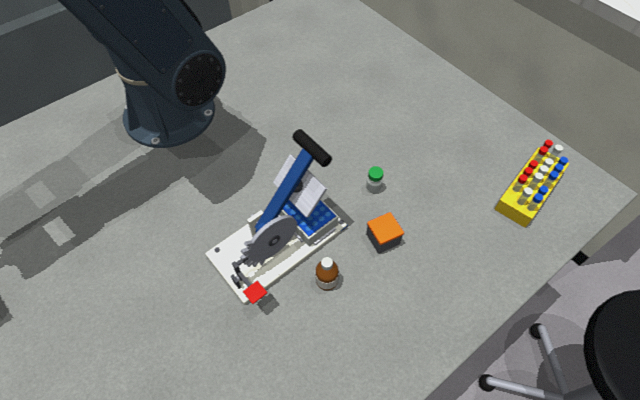

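View pics/side0.png

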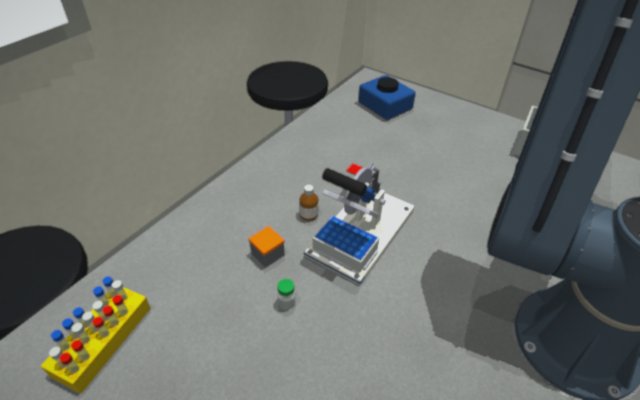

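The scene view shows the red tab at about (256,292), the black bar from (297,135) to (325,160), the bottle at (327,275), the tip box at (385,230) and the vial at (375,178). In the side view the tab is at (354,170) and the bar at (345,181).

```bash
cat > h.py <<'E'
import numpy as np, cv2
from plant import telemetry, cams, env
def ray(n,uv,c=None):
    c=c or cams.get_calibration(n)
    K=np.array([[c['fx'],0,c['cx']],[0,c['fy'],c['cy']],[0,0,1]])
    p=cv2.undistortPoints(np.array([[uv]],float),K,np.array(c['distortion']))[0,0]
    T=c['cam_to_world']; d=T[:3,:3]@np.array([p[0],p[1],1]); return T[:3,3],d/np.linalg.norm(d)
def plane(n,uv,z,c=None):
    o,d=ray(n,uv,c); return o+d*(z-o[2])/d[2]
def tri(a,b):
    (o1,d1),(o2,d2)=a,b
    A=np.array([d1,-d2]).T; s=np.linalg.lstsq(A,o2-o1,rcond=None)[0]
    p,q=o1+s[0]*d1,o2+s[1]*d2; return (p+q)/2,np.linalg.norm(p-q)
def blob(img,lo,hi,box=None):
    h=cv2.cvtColor(img,cv2.COLOR_BGR2HSV); m=cv2.inRange(h,lo,hi)
    if box: k=np.zeros_like(m); x0,y0,x1,y1=box; k[y0:y1,x0:x1]=1; m=m*k
    n,l,s,c=cv2.connectedComponentsWithStats(m)
    i=1+np.argmax(s[1:,4]); ct=cv2.findContours((l==i).astype(np.uint8),0,2)[0][0]
    return c[i],s[i],cv2.boxPoints(cv2.minAreaRect(ct))
def proj(n,P,c=None):
    c=c or cams.get_calibration(n); T=np.linalg.inv(c['cam_to_world'])
    K=np.array([[c['fx'],0,c['cx']],[0,c['fy'],c['cy']],[0,0,1]])
    return cv2.projectPoints(np.array(P,float).reshape(-1,3),cv2.Rodrigues(T[:3,:3])[0],T[:3,3],K,np.array(c['distortion']))[0][:,0]
E
python3 - <<'E'
from h import *
np.set_printoptions(precision=4,suppress=True)
S=cv2.imread('pics/scene0.png');D=cv2.imread('pics/side0.png')
r=blob(S,(0,180,120),(6,255,255),(200,250,300,330)); r2=blob(D,(0,150,100),(6,255,255),(330,150,380,190))
print(r,plane('scene',r[0],.08)); print([plane('scene',p,.08) for p in r[2]]); print(r2,plane('side',r2[0],.08)); print(tri(ray('scene',r[0]),ray('side',r2[0])))
b=blob(S,(0,0,0),(180,255,50),(285,120,340,175)); b2=blob(D,(0,0,0),(180,255,45),(315,160,375,200))
print(b,b2,tri(ray('scene',b[2].mean(0)),ray('side',b2[2].mean(0))))
for n,I,box in(('s',S,(190,110,430,320)),('d',D,(230,140,430,320))):
    x0,y0,x1,y1=box; c=I[y0:y1,x0:x1]; cv2.imwrite(f'pics/c{n}.png',cv2.resize(c,None,fx=2.8,fy=2.8,interpolation=cv2.INTER_CUBIC))
E
```

```text
(array([254.741, 291.982]), array([244, 282,  23,  21, 278], dtype=int32), array([[242.56  , 291.08  ],
       [257.44  , 279.92  ],
       [266.92  , 292.5601],
       [252.04  , 303.72  ]], dtype=float32)) [ 0.6123 -0.115   0.08  ]
[array([ 0.596 , -0.1323,  0.08  ]), array([ 0.595, -0.097,  0.08 ]), array([ 0.6279, -0.0974,  0.08  ]), array([ 0.6285, -0.1321,  0.08  ])]
(array([353.5824, 168.4835]), array([347, 164,  15,  10,  91], dtype=int32), array([[346.5, 169.5],
       [355. , 161. ],
       [361. , 167. ],
       [352.5, 175.5]], dtype=float32)) [ 0.6117 -0.112   0.08  ]
(array([ 0.6122, -0.1144,  0.0784]), np.float64(0.0014480074460361332))
(array([311.8141, 147.8014]), array([293, 130,  39,  37, 554], dtype=int32), array([[289.766 , 137.6189],
       [298.9811, 127.566 ],
       [332.4906, 158.283 ],
       [323.2755, 168.3358]], dtype=float32)) (array([345.0252, 182.5493]), array([323, 170,  43,  26, 477], dtype=int32), array([[320.8388, 180.3047],
       [325.6141, 168.5835],
       [367.067 , 185.4718],
       [362.2918, 197.1929]], dtype=float32)) (array([0.5088, 0.1094, 0.2433]), np.float64(0.0005628272477691737))
```

View pics/cs.png

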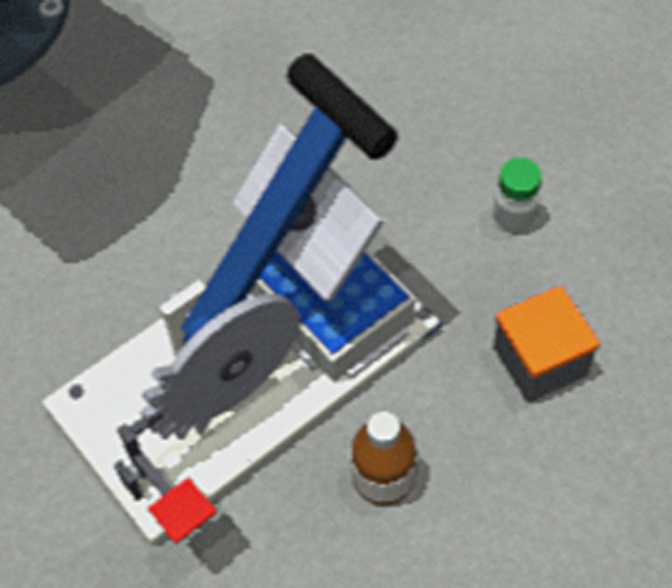

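View pics/cd.png

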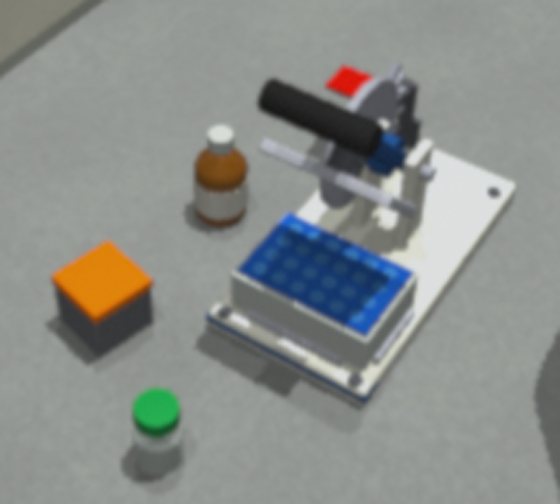

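Run:
```python
from h import *
np.set_printoptions(precision=4,suppress=True)
f=lambda u,v:(u/2.8+190,v/2.8+110)
g=lambda u,v:(u/2.8+230,v/2.8+140)
for p in [(45,402),(150,532),(440,320)]: print('base scene',plane('scene',f(*p),.02))
for p in [(515,187),(366,395),(210,312)]: print('base side',plane('side',g(*p),.02))
# bar ends
for a,b in [((308,74),(362,130)),((378,138),(275,98))]:
  print('bar',tri(ray('scene',f(*a)),ray('side',g(*b))))
print('bottlecap',plane('scene',f(385,425),.095),plane('side',g(221,135),.095))
print('vial',plane('scene',f(520,178),.065),plane('side',g(158,410),.065))
print('tip',plane('scene',f(547,330),.057),plane('side',g(103,278),.057))
```

```text
base scene [ 0.4482 -0.1424  0.02  ]
base scene [ 0.5879 -0.1362  0.02  ]
base scene [0.5853 0.1441 0.02  ]
base side [ 0.4402 -0.1367  0.02  ]
base side [0.4317 0.1408 0.02  ]
base side [0.5797 0.1444 0.02  ]
bar (array([0.4766, 0.1071, 0.2492]), np.float64(0.0008022967538726826))
bar (array([0.5464, 0.111 , 0.2454]), np.float64(0.0020388308537874064))
bottlecap [0.6561 0.0296 0.095 ] [0.651  0.0305 0.095 ]
vial [0.5427 0.2644 0.065 ] [0.5336 0.2698 0.065 ]
tip [0.6587 0.1876 0.057 ] [0.6521 0.1906 0.057 ]
```

```bash
cat > go.py <<'E'
import sys
from h import *
from scipy.spatial.transform import Rotation as Ro
np.set_printoptions(precision=3,suppress=True)
s=telemetry.read_state(); R=s['tool_rot']; p=s['ee_pos']
t=np.array([float(a) for a in sys.argv[1:4]])
yaw=0.012; c,n=np.cos(yaw),np.sin(yaw)
G=np.array([[n,-c,0],[-c,-n,0],[0,0,-1.]])  # tool x = -press y, tool y=-press x
print('t',s['clock'],'pos',p,'F',s['contact_force'],'open',s['opening'])
print('shift mm',R.T@(t-p)*1000,'rotvec',Ro.from_matrix(R.T@G).as_rotvec())
E
python3 go.py .622 -.116 .19
```

```text
t 0.1 pos [ 0.123 -0.536  0.256] F [-0.474 -0.092 -0.986] open 0.08529017688584124
shift mm [-297.319 -580.184   66.166] rotvec [0.    0.001 0.214]
```

```bash
python3 -m handwheel '[{"x":-28,"y":-55,"z":6,"rz":0.1,"fingers":0},{"x":-56,"y":-110,"z":12,"rz":0.2,"fingers":0},{"x":-84,"y":-165,"z":18,"rz":0.214,"fingers":0},{"x":-112,"y":-220,"z":24,"rz":0.214,"fingers":0},{"x":-140,"y":-274,"z":30,"rz":0.214,"fingers":0}]'; python3 go.py .622 -.116 .19
```

```text
t 0.1 pos [ 0.123 -0.536  0.256] F [-0.474 -0.092 -0.986] open 0.08529017688584124
shift mm [-297.319 -580.184   66.166] rotvec [0.    0.001 0.214]validation failed for argument at $[0]...
```

```bash
python3 -m handwheel '[{"rx":0,"ry":0,"rz":0.1,"x":-28,"y":-55,"z":6,"fingers":0},{"rx":0,"ry":0,"rz":0.2,"x":-56,"y":-110,"z":12,"fingers":0},{"rx":0,"ry":0,"rz":0.214,"x":-84,"y":-165,"z":18,"fingers":0},{"rx":0,"ry":0,"rz":0.214,"x":-112,"y":-220,"z":24,"fingers":0},{"rx":0,"ry":0,"rz":0.214,"x":-140,"y":-274,"z":30,"fingers":0}]'; python3 go.py .622 -.116 .19
```

```text
clock: 0.72
ee_pos: [0.3601, -0.3364, 0.2257]
tool_rot: [[0.012, -1.0, -0.0], [-1.0, -0.012, 0.001], [-0.001, 0.0, -1.0]]
contact_force: [0.9, -1.1, -0.5]
opening: -0.0002
t 0.725 pos [ 0.36  -0.336  0.226] F [ 0.904 -1.105 -0.453] open -0.00022692172830379216
shift mm [-217.305 -264.505   35.924] rotvec [ 0.     0.001 -0.   ]
```

All keys are needed, and the move now works. I'll continue.

```bash
python3 -m handwheel '[{"rx":0,"ry":0,"rz":0,"x":-38,"y":-46,"z":6,"fingers":0},{"rx":0,"ry":0,"rz":0,"x":-76,"y":-92,"z":12,"fingers":0},{"rx":0,"ry":0,"rz":0,"x":-114,"y":-138,"z":18,"fingers":0},{"rx":0,"ry":0,"rz":0,"x":-152,"y":-184,"z":24,"fingers":0},{"rx":0,"ry":0,"rz":0,"x":-187,"y":-228,"z":31,"fingers":0}]'; python3 go.py .622 -.116 .125
```

```text
clock: 1.35
ee_pos: [0.5871, -0.145, 0.1945]
tool_rot: [[0.012, -1.0, -0.0], [-1.0, -0.012, 0.001], [-0.001, 0.0, -1.0]]
contact_force: [0.4, -1.1, -0.2]
opening: 0.0
t 1.35 pos [ 0.587 -0.145  0.195] F [ 0.381 -1.107 -0.172] open 3.3808967085692e-05
shift mm [-28.539 -35.234  69.519] rotvec [0.    0.001 0.   ]
```

```bash
python3 -m handwheel '[{"rx":0,"ry":0,"rz":0,"x":-28,"y":-35,"z":0,"fingers":0},{"rx":0,"ry":0,"rz":0,"x":-28,"y":-35,"z":20,"fingers":0},{"rx":0,"ry":0,"rz":0,"x":-28,"y":-35,"z":45,"fingers":0},{"rx":0,"ry":0,"rz":0,"x":-28,"y":-35,"z":70,"fingers":0},{"rx":0,"ry":0,"rz":0,"x":-28,"y":-35,"z":70,"fingers":0}]'; python3 go.py .622 -.116 .105
python3 - <<'E'
from h import *
a=cams.grab_frame('scene')[240:340,190:340]; b=cams.grab_frame('side')[120:220,300:450]
cv2.imwrite('pics/t1.png',cv2.resize(np.vstack([a,b]),None,fx=3,fy=3,interpolation=cv2.INTER_CUBIC))
E
```

```text
clock: 1.98
ee_pos: [0.6207, -0.1162, 0.1226]
tool_rot: [[0.012, -1.0, -0.004], [-1.0, -0.012, 0.002], [-0.002, 0.004, -1.0]]
contact_force: [-0.5, -0.4, 0.1]
opening: -0.0001
t 1.975 pos [ 0.621 -0.116  0.123] F [-0.533 -0.394  0.094] open -0.0001279972110435084
shift mm [-0.184 -1.404 17.6  ] rotvec [0.004 0.002 0.   ]
```

View pics/t1.png

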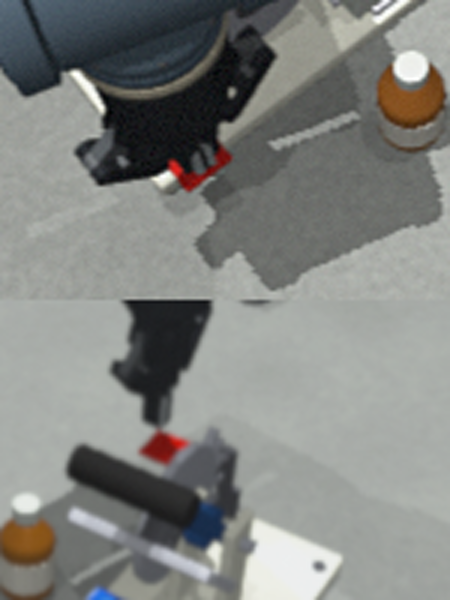

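The fingertips are directly over the red tab: tips at about (205,155) in the scene half of the crop, and at (155,420) just above the tab in the side half. Pressing now.

```bash
python3 -m handwheel '[{"rx":0,"ry":0,"rz":0,"x":0,"y":-1,"z":8,"fingers":0},{"rx":0,"ry":0,"rz":0,"x":0,"y":-1,"z":15,"fingers":0},{"rx":0,"ry":0,"rz":0,"x":0,"y":-1,"z":21,"fingers":0},{"rx":0,"ry":0,"rz":0,"x":0,"y":-1,"z":26,"fingers":0},{"rx":0,"ry":0,"rz":0,"x":0,"y":-1,"z":31,"fingers":0}]'; python3 go.py .622 -.116 .080
```

```text
clock: 2.7
ee_pos: [0.6239, -0.1167, 0.0945]
tool_rot: [[0.012, -1.0, 0.002], [-1.0, -0.012, 0.0], [-0.0, -0.002, -1.0]]
contact_force: [4.3, 0.3, 3.9]
opening: -0.0003
t 2.7 pos [ 0.624 -0.117  0.095] F [4.294 0.257 3.873] open -0.0003287775637943852
shift mm [-0.744  1.964 14.538] rotvec [-0.002  0.     0.   ]
```

```bash
python3 -m handwheel '[{"rx":0,"ry":0,"rz":0,"x":0,"y":0,"z":3,"fingers":0},{"rx":0,"ry":0,"rz":0,"x":0,"y":0,"z":6,"fingers":0},{"rx":0,"ry":0,"rz":0,"x":0,"y":0,"z":9,"fingers":0},{"rx":0,"ry":0,"rz":0,"x":0,"y":0,"z":12,"fingers":0},{"rx":0,"ry":0,"rz":0,"x":0,"y":0,"z":14,"fingers":0}]'; python3 go.py .622 -.116 .076
```

```text
clock: 3.32
ee_pos: [0.6245, -0.1168, 0.0806]
tool_rot: [[0.012, -1.0, 0.004], [-1.0, -0.012, 0.0], [-0.0, -0.004, -1.0]]
contact_force: [5.4, -0.5, 4.2]
opening: -0.0001
t 3.325 pos [ 0.624 -0.117  0.081] F [ 5.45  -0.521  4.156] open -0.0001309460302827209
shift mm [-0.841  2.465  4.605] rotvec [-0.004  0.     0.   ]
```

```bash
python3 -m handwheel '[{"rx":0,"ry":0,"rz":0,"x":0,"y":0,"z":1,"fingers":0},{"rx":0,"ry":0,"rz":0,"x":0,"y":0,"z":2,"fingers":0},{"rx":0,"ry":0,"rz":0,"x":0,"y":0,"z":3,"fingers":0},{"rx":0,"ry":0,"rz":0,"x":0,"y":0,"z":4,"fingers":0},{"rx":0,"ry":0,"rz":0,"x":0,"y":0,"z":5,"fingers":0}]'; python3 go.py .622 -.116 .072
```

```text
clock: 3.95
ee_pos: [0.625, -0.1168, 0.0759]
tool_rot: [[0.012, -1.0, 0.005], [-1.0, -0.012, -0.0], [0.0, -0.005, -1.0]]
contact_force: [4.3, 0.8, 8.7]
opening: 0.0
t 3.95 pos [ 0.625 -0.117  0.076] F [4.282 0.795 8.728] open 4.501445281280062e-05
shift mm [-0.884  2.986  3.867] rotvec [-0.005 -0.     0.   ]
```

```bash
python3 -m handwheel '[{"rx":0,"ry":0,"rz":0,"x":0,"y":0,"z":1,"fingers":0},{"rx":0,"ry":0,"rz":0,"x":0,"y":0,"z":2,"fingers":0},{"rx":0,"ry":0,"rz":0,"x":0,"y":0,"z":3,"fingers":0},{"rx":0,"ry":0,"rz":0,"x":0,"y":0,"z":3,"fingers":0},{"rx":0,"ry":0,"rz":0,"x":0,"y":0,"z":3,"fingers":0}]'; python3 go.py .622 -.116 .072
```

```text
clock: 4.58
ee_pos: [0.6253, -0.117, 0.0748]
tool_rot: [[0.012, -1.0, 0.006], [-1.0, -0.012, -0.0], [0.0, -0.006, -1.0]]
contact_force: [-2.9, 2.5, 21.5]
opening: -0.0001
t 4.575 pos [ 0.625 -0.117  0.075] F [-2.889  2.461 21.453] open -0.0001489348027591731
shift mm [-1.011  3.277  2.804] rotvec [-0.006 -0.     0.   ]
```

The 21 N reading with almost no travel means the pawl is at its stop. Lifting off to look.

```bash
python3 -m handwheel '[{"rx":0,"ry":0,"rz":0,"x":0,"y":0,"z":-15,"fingers":0},{"rx":0,"ry":0,"rz":0,"x":0,"y":0,"z":-60,"fingers":0},{"rx":0,"ry":0,"rz":0,"x":0,"y":0,"z":-120,"fingers":0},{"rx":0,"ry":0,"rz":0,"x":0,"y":0,"z":-180,"fingers":0},{"rx":0,"ry":0,"rz":0,"x":0,"y":0,"z":-235,"fingers":0}]'; python3 go.py .511 .100 .31
```

```text
clock: 5.2
ee_pos: [0.6229, -0.1168, 0.3116]
tool_rot: [[0.012, -1.0, 0.004], [-1.0, -0.012, -0.0], [0.0, -0.004, -1.0]]
contact_force: [1.0, 0.0, 0.0]
opening: 0.0001
t 5.2 pos [ 0.623 -0.117  0.312] F [0.996 0.023 0.048] open 5.002248305269966e-05
shift mm [-218.093  109.243    1.133] rotvec [-0.004 -0.     0.   ]
```

Run:
```python
from h import *
S=cams.grab_frame('scene');D=cams.grab_frame('side')
cv2.imwrite('pics/s2.png',S)
cv2.imwrite('pics/t2.png',cv2.resize(np.vstack([S[240:340,190:340],D[120:220,300:450]]),None,fx=3,fy=3,interpolation=cv2.INTER_CUBIC))
P=[[.612,-.115,.08],[.621,-.115,.05]]
print(proj('scene',P),proj('side',P))
for n,I,b in(('scene',S,(220,250,300,330)),('side',D,(330,150,380,195))):
    try: print(n,blob(I,(0,150,90),(6,255,255),b)[:2])
    except Exception as e: print(e)
```

```text
[[254.66314079 291.87620361]
 [259.32558751 300.80271748]] [[354.09169203 167.84970249]
 [350.43929397 175.29933199]]
scene (array([259.10423453, 300.19869707]), array([248, 289,  23,  23, 307], dtype=int32))
side (array([351.47058824, 175.17647059]), array([348, 173,   8,   6,  34], dtype=int32))
```

View pics/t2.png

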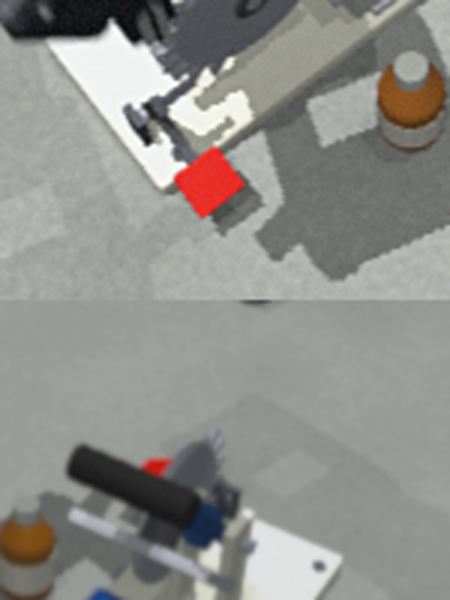

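The tab is now at scene (259,300); the predicted position at the stop is (259.3,300.8), so the pawl is fully down. Next I go above the bar.

```bash
python3 -m handwheel '[{"rx":0,"ry":0,"rz":0,"x":-55,"y":27,"z":0,"fingers":0},{"rx":0,"ry":0,"rz":0,"x":-110,"y":55,"z":0,"fingers":0},{"rx":0,"ry":0,"rz":0,"x":-165,"y":82,"z":0,"fingers":0},{"rx":0,"ry":0,"rz":0,"x":-220,"y":109,"z":0,"fingers":0},{"rx":0,"ry":0,"rz":0,"x":-228,"y":109,"z":0,"fingers":0}]'; python3 go.py .511 .112 .29
```

```text
clock: 5.92
ee_pos: [0.5107, 0.1118, 0.3135]
tool_rot: [[0.015, -1.0, 0.011], [-1.0, -0.015, -0.003], [0.003, -0.011, -1.0]]
contact_force: [-0.0, 0.4, 0.6]
opening: 0.0001
t 5.925 pos [0.511 0.112 0.313] F [-0.039  0.381  0.626] open 8.550481898654334e-05
shift mm [-0.261 -0.038 23.457] rotvec [-0.011 -0.003  0.003]
```

```bash
python3 -m handwheel '[{"rx":-0.01,"ry":0,"rz":0,"x":0,"y":0,"z":14,"fingers":0},{"rx":-0.01,"ry":0,"rz":0,"x":0,"y":0,"z":22,"fingers":0},{"rx":-0.01,"ry":0,"rz":0,"x":-1,"y":0,"z":28,"fingers":0},{"rx":-0.01,"ry":0,"rz":0,"x":-3,"y":0,"z":33,"fingers":0},{"rx":-0.01,"ry":0,"rz":0,"x":-6,"y":0,"z":38,"fingers":0}]'; python3 go.py .511 .140 .248
python3 - <<'E'
from h import *
S=cams.grab_frame('scene');D=cams.grab_frame('side')
cv2.imwrite('pics/t3.png',np.hstack([cv2.resize(I,None,fx=3,fy=3) for I in (S[100:240,250:380],D[120:260,290:420])]))
E
```

```text
clock: 6.55
ee_pos: [0.5111, 0.1187, 0.2768]
tool_rot: [[0.014, -1.0, 0.001], [-1.0, -0.014, 0.001], [-0.001, -0.001, -1.0]]
contact_force: [-11.1, 13.0, 21.9]
opening: 0.0001
t 6.55 pos [0.511 0.119 0.277] F [-11.056  13.04   21.855] open 0.00011496438026988419
shift mm [-21.294  -0.151  28.833] rotvec [-0.001  0.001  0.002]
```

View pics/t3.png

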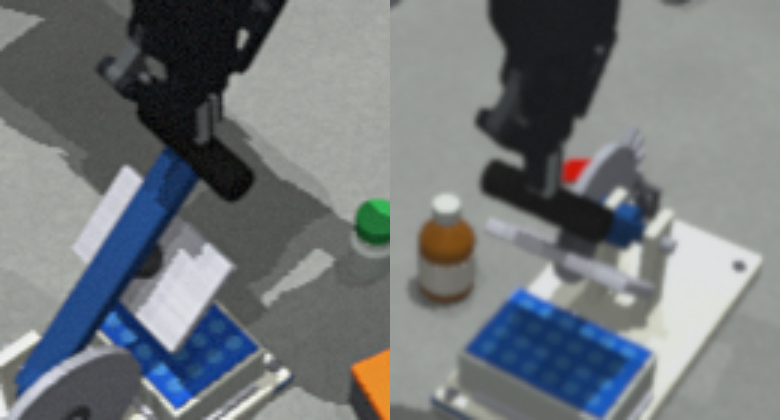

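The fingertips rest on top of the bar near its middle. 22 N is more than expected, so I'll check whether the arm is moving before going on.

```bash
python3 go.py .511 .140 .248
python3 - <<'E'
from h import *
S=cv2.imread('pics/scene0.png');
S=cams.grab_frame('scene');D=cams.grab_frame('side')
cv2.imwrite('pics/s4.png',S);cv2.imwrite('pics/d4.png',D)
# bar outer-end (+x) points: scene end near crop/3
for c,hi in (('scene',S),('side',D)):
    print(c)
E
python3 - <<'E'
from h import *
# +x end cap centre from t3: scene (238,188)/3+(250,100); side (495,180)->((495-390)/3+290,180/3+120)
print(tri(ray('scene',(237/3+250,183/3+100)),ray('side',(105/3+290,182/3+120))))
print(telemetry.read_state()['contact_force'])
E
```

```text
t 6.65 pos [0.511 0.119 0.277] F [-1.928  5.138  9.976] open -5.8053693683261184e-05
shift mm [-21.286   0.126  28.561] rotvec [-0.002 -0.     0.003]
scene
side
(array([0.54813729, 0.11918836, 0.23538918]), np.float64(0.0019422271860760744))
[-2.43473877  7.71862482 10.75060083]
```

The bar has dropped from z 0.245 to about 0.237 and moved outward, so the arm turns freely. I'll follow the arc.

```bash
python3 -m handwheel '[{"rx":0,"ry":0,"rz":0,"x":-4,"y":0,"z":4,"fingers":0},{"rx":0,"ry":0,"rz":0,"x":-8,"y":0,"z":8,"fingers":0},{"rx":0,"ry":0,"rz":0,"x":-11,"y":0,"z":12,"fingers":0},{"rx":0,"ry":0,"rz":0,"x":-14,"y":0,"z":16,"fingers":0},{"rx":0,"ry":0,"rz":0,"x":-17,"y":0,"z":20,"fingers":0}]'; python3 go.py .511 .148 .234
```

```text
clock: 7.38
ee_pos: [0.5115, 0.1359, 0.2574]
tool_rot: [[0.014, -1.0, 0.003], [-1.0, -0.014, 0.002], [-0.002, -0.003, -1.0]]
contact_force: [-6.0, 6.8, 12.6]
opening: 0.0002
t 7.375 pos [0.512 0.136 0.257] F [-6.001  6.8   12.616] open 0.0002075087843865857
shift mm [-12.023   0.446  23.4  ] rotvec [-0.003  0.002  0.002]
```

```bash
python3 -m handwheel '[{"rx":0,"ry":0,"rz":0,"x":-3,"y":0,"z":5,"fingers":0},{"rx":0,"ry":0,"rz":0,"x":-6,"y":0,"z":10,"fingers":0},{"rx":0,"ry":0,"rz":0,"x":-9,"y":0,"z":15,"fingers":0},{"rx":0,"ry":0,"rz":0,"x":-12,"y":0,"z":20,"fingers":0},{"rx":0,"ry":0,"rz":0,"x":-15,"y":0,"z":25,"fingers":0}]'; python3 go.py .511 .162 .207
```

```text
clock: 8.0
ee_pos: [0.5121, 0.1516, 0.2332]
tool_rot: [[0.013, -1.0, 0.005], [-1.0, -0.013, 0.004], [-0.004, -0.005, -1.0]]
contact_force: [-2.1, 6.9, 10.4]
opening: 0.0004
t 8.0 pos [0.512 0.152 0.233] F [-2.146  6.898 10.41 ] open 0.0004327958997955395
shift mm [-10.311   1.124  26.247] rotvec [-0.005  0.004  0.001]
```

```bash
python3 -m handwheel '[{"rx":0,"ry":0,"rz":0,"x":-2,"y":0,"z":5,"fingers":0},{"rx":0,"ry":0,"rz":0,"x":-4,"y":0,"z":10,"fingers":0},{"rx":0,"ry":0,"rz":0,"x":-6,"y":0,"z":15,"fingers":0},{"rx":0,"ry":0,"rz":0,"x":-8,"y":0,"z":20,"fingers":0},{"rx":0,"ry":0,"rz":0,"x":-10,"y":0,"z":25,"fingers":0}]'; python3 go.py .511 .168 .182
```

```text
clock: 8.62
ee_pos: [0.5129, 0.162, 0.2089]
tool_rot: [[0.012, -1.0, 0.007], [-1.0, -0.012, 0.005], [-0.005, -0.007, -1.0]]
contact_force: [-0.7, 6.7, 8.6]
opening: 0.0003
t 8.625 pos [0.513 0.162 0.209] F [-0.708  6.749  8.561] open 0.0003346359425000371
shift mm [-5.83   2.043 26.876] rotvec [-0.007  0.005  0.   ]
```

```bash
python3 -m handwheel '[{"rx":-0.007,"ry":0.005,"rz":0,"x":-1,"y":1,"z":5,"fingers":0},{"rx":-0.007,"ry":0.005,"rz":0,"x":-3,"y":1,"z":10,"fingers":0},{"rx":-0.007,"ry":0.005,"rz":0,"x":-4,"y":2,"z":15,"fingers":0},{"rx":-0.007,"ry":0.005,"rz":0,"x":-6,"y":2,"z":20,"fingers":0},{"rx":-0.007,"ry":0.005,"rz":0,"x":-7,"y":2,"z":25,"fingers":0}]'; python3 go.py .511 .172 .157
```

```text
clock: 9.25
ee_pos: [0.5121, 0.1694, 0.1844]
tool_rot: [[0.011, -1.0, 0.003], [-1.0, -0.011, 0.002], [-0.002, -0.003, -1.0]]
contact_force: [-0.1, 4.3, 5.9]
opening: -0.0002
t 9.25 pos [0.512 0.169 0.184] F [-0.086  4.313  5.915] open -0.0002443806150369938
shift mm [-2.608  1.166 27.401] rotvec [-0.003  0.002 -0.001]
```

```bash
python3 -m handwheel '[{"rx":0,"ry":0,"rz":0,"x":-1,"y":0,"z":5,"fingers":0},{"rx":0,"ry":0,"rz":0,"x":-2,"y":0,"z":10,"fingers":0},{"rx":0,"ry":0,"rz":0,"x":-2,"y":0,"z":15,"fingers":0},{"rx":0,"ry":0,"rz":0,"x":-3,"y":0,"z":20,"fingers":0},{"rx":0,"ry":0,"rz":0,"x":-3,"y":0,"z":25,"fingers":0}]'; python3 go.py .511 .173 .138
```

```text
clock: 9.88
ee_pos: [0.5129, 0.1725, 0.1597]
tool_rot: [[0.01, -1.0, 0.004], [-1.0, -0.01, 0.003], [-0.003, -0.004, -1.0]]
contact_force: [-0.8, 3.2, 5.5]
opening: 0.0
t 9.875 pos [0.513 0.173 0.16 ] F [-0.819  3.19   5.453] open 1.0961479652098475e-05
shift mm [-0.437  2.018 21.68 ] rotvec [-0.004  0.003 -0.002]
```

```bash
python3 -m handwheel '[{"rx":0,"ry":0,"rz":0,"x":0,"y":0,"z":5,"fingers":0},{"rx":0,"ry":0,"rz":0,"x":-1,"y":0,"z":10,"fingers":0},{"rx":0,"ry":0,"rz":0,"x":-1,"y":0,"z":14,"fingers":0},{"rx":0,"ry":0,"rz":0,"x":-1,"y":0,"z":17,"fingers":0},{"rx":0,"ry":0,"rz":0,"x":-1,"y":0,"z":20,"fingers":0}]'; python3 go.py .511 .173 .138
```

```text
clock: 10.5
ee_pos: [0.5133, 0.1737, 0.1397]
tool_rot: [[0.01, -1.0, 0.005], [-1.0, -0.01, 0.003], [-0.003, -0.005, -1.0]]
contact_force: [0.2, 3.8, 3.8]
opening: -0.0002
t 10.5 pos [0.513 0.174 0.14 ] F [0.206 3.79  3.821] open -0.0001698647442803438
shift mm [0.646 2.327 1.679] rotvec [-0.005  0.003 -0.002]
```

```bash
python3 -m handwheel '[{"rx":0,"ry":0,"rz":0,"x":0,"y":0,"z":1,"fingers":0},{"rx":0,"ry":0,"rz":0,"x":0,"y":0,"z":2,"fingers":0},{"rx":0,"ry":0,"rz":0,"x":0,"y":0,"z":3,"fingers":0},{"rx":0,"ry":0,"rz":0,"x":0,"y":0,"z":4,"fingers":0},{"rx":0,"ry":0,"rz":0,"x":0,"y":0,"z":4,"fingers":0}]'; python3 go.py .511 .173 .135
```

```text
clock: 11.12
ee_pos: [0.5134, 0.1738, 0.138]
tool_rot: [[0.01, -1.0, 0.006], [-1.0, -0.01, 0.003], [-0.003, -0.006, -1.0]]
contact_force: [-11.2, -0.3, 32.0]
opening: 0.0001
t 11.125 pos [0.513 0.174 0.138] F [-11.202  -0.255  31.953] open 0.00010288212441262447
shift mm [0.777 2.471 2.951] rotvec [-0.006  0.003 -0.002]
```

The tool stopped at exactly the predicted height (TCP 0.138, so the bar top is at 0.113) with 32 N. Lifting off.

```bash
python3 -m handwheel '[{"rx":0,"ry":0,"rz":0,"x":0,"y":0,"z":-5,"fingers":0},{"rx":0,"ry":0,"rz":0,"x":0,"y":0,"z":-40,"fingers":0},{"rx":0,"ry":0,"rz":0,"x":0,"y":0,"z":-95,"fingers":0},{"rx":0,"ry":0,"rz":0,"x":0,"y":0,"z":-150,"fingers":0},{"rx":0,"ry":0,"rz":0,"x":0,"y":60,"z":-170,"fingers":0}]'; python3 -m handwheel '[{"rx":0,"ry":0,"rz":0,"x":-40,"y":40,"z":0,"fingers":0},{"rx":0,"ry":0,"rz":0,"x":-80,"y":60,"z":0,"fingers":0},{"rx":0,"ry":0,"rz":0,"x":-130,"y":60,"z":0,"fingers":0},{"rx":0,"ry":0,"rz":0,"x":-180,"y":60,"z":0,"fingers":0},{"rx":0,"ry":0,"rz":0,"x":-180,"y":60,"z":0,"fingers":0}]'
python3 - <<'E'
from h import *
S=cams.grab_frame('scene');D=cams.grab_frame('side')
cv2.imwrite('pics/s5.png',S);cv2.imwrite('pics/d5.png',D)
cv2.imwrite('pics/t5.png',np.hstack([cv2.resize(I,None,fx=1.6,fy=1.6,interpolation=cv2.INTER_CUBIC) for I in (S[100:330,190:430],D[120:350,210:450])]))
r=blob(S,(0,150,90),(6,255,255),(220,250,300,330)); print('tab',r[0])
print('bar', proj('scene',[[.509,.173,.1],[.509-.045,.1725,.1],[.509+.045,.1735,.1]]),proj('side',[[.509,.173,.1],[.509-.045,.1725,.1],[.509+.045,.1735,.1]]))
E
```

```text
clock: 11.75
ee_pos: [0.4549, 0.1724, 0.3099]
tool_rot: [[0.009, -1.0, 0.01], [-1.0, -0.009, 0.004], [-0.004, -0.01, -1.0]]
contact_force: [-1.2, 0.4, 0.1]
opening: 0.0001
clock: 12.38
ee_pos: [0.3927, 0.3536, 0.309]
tool_rot: [[0.012, -1.0, 0.009], [-1.0, -0.012, 0.003], [-0.003, -0.009, -1.0]]
contact_force: [0.2, -0.4, -0.7]
opening: 0.0002
tab [259.14006515 300.23778502]
bar [[336.08333901 175.66077589]
 [323.12828216 163.13998279]
 [349.559038   188.68475402]] [[323.9073761  250.78008735]
 [342.1950362  260.57167303]
 [306.30307792 241.34737008]]
```

View pics/t5.png

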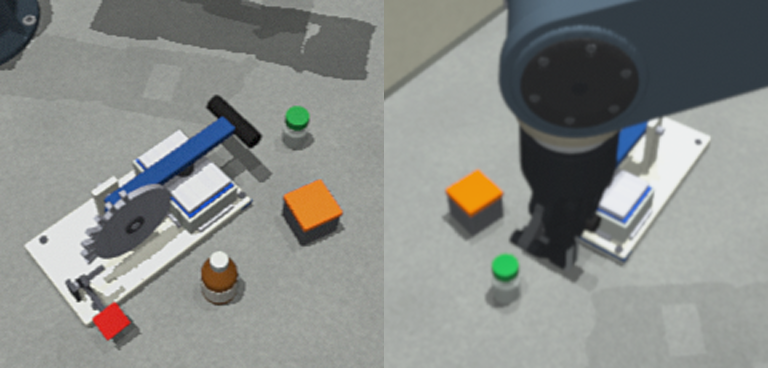

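Run:
```python
from h import *
S=cv2.imread('pics/s5.png'); b=blob(S,(0,0,0),(180,255,45),(315,150,360,200)); print(b[2].mean(0))
o=cv2.imread('pics/scene0.png')
for n,lo,hi,bx in (('vial',(50,100,50),(80,255,255),(350,150,400,210)),('tip',(8,180,150),(20,255,255),(355,200,415,240)),('cap',(0,0,170),(180,60,255),(315,255,340,272))):
    print(n,blob(o,lo,hi,bx)[0],blob(S,lo,hi,bx)[0])
s=telemetry.read_state();print(s['contact_force'],s['clock'])
from plant import sign_off
sign_off()
```

```text
[336.00003 175.50002]
vial [375.35795455 173.39772727] [375.31073446 173.37853107]
tip [385.05910543 227.1629393 ] [385.0877193 227.1722488]
cap [326.54455446 261.3960396 ] [326.5        261.42857143]
[-0.93121103 -0.24123007  0.03691596] 12.475
the job is handed in; nothing more can be done
```

The job is handed in at 12.5 s. I pressed the red tab to its stop with shut fingertips, then pushed the black bar down along its arc until the arm was fully home. After that I lifted clear.

**Last checks:**
- **Pawl:** I stopped pressing at 21 N with almost no travel left. The tab stayed at scene pixel (259.1, 300.2); I had predicted (259.3, 300.8) for the stop.
- **Press arm:** the push ended at 32 N with the bar top at 113 mm, the height given for fully down. After release, the bar measured (336.0, 175.5) against a predicted (336.1, 175.7).
- **Bottle, vial and tip box:** all within 0.1 pixel of where they started.
- **Plate:** in the last scene picture it sits in its nest under the level arm. I judged this by eye and did not measure it.
- **Robot:** clear of everything, with about 1 N on the force sensor.

**Did not match:** at first contact with the bar I read 22 N upward and up to 13 N sideways, more than the stated 3 to 9 N. I checked that the arm was turning before going on, and the upward force fell to about 4 N on the way down. In the last side picture the robot hid part of the press, so that check rests on the scene camera and the tool height.

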